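Stow the test-kit case in its transit corner and swing the retaining bar shut

TASK

The lab van is about to drive off. Slide the grey test-kit case along the worktop, flat and without lifting or tipping it (there is glass inside), until it sits square and flush against both rails of the transit corner, then swing the retaining bar fully shut around it and let go. Leave everything else on the worktop where it stands.

Things in the scene. Friction and masses are not known exactly. Their poses are not given: they have to be found in the camera images.
- kit_case: Closed grey hard case lying flat, 100 (x) by 160 (y) by 60 mm tall, 0.3 to 0.65 kg; too wide to grasp, slides at 2 to 5 N. Origin: centre of its underside. +x (hinge side) belongs on the far rail, +y end on the side rail. The -x side has a folded blue handle 86 mm wide (12 to 36 mm up) and two latches, 4 mm proud, counted in the 100 mm. Starts to the right of and nearer than its place, skewed.
- case_corner (a point): The upright edge of the case that belongs in the corner: its far left edge, 50 mm along +x and 80 mm along +y from the case's origin, 20 mm above its underside.
- corner: Two fixed aluminium angle rails 40 mm tall at a right angle, black rubber on the inside, feet 37 mm wide outside, no floor. Origin: where the rubber faces meet, at worktop level. Far rail's face: plane x = 0, y from 0 to -160 mm. Side rail's face: plane y = 0, x from 0 to -100 mm. Open to -x and -y. Seated, the case's origin is at (-50, -80 mm) with the corner's yaw.
- bar_pivot (a point): Upright pivot of the retaining bar, on a 26 mm high block at the right end of the far rail: at (12, -172 mm) in the corner's frame, 32 mm up; its nut reaches 47 mm up. The bar is a dark steel flat 16 mm wide, 28 to 36 mm up, 165 mm long, with a 24 mm toe across it 117 to 127 mm from the pivot (18 to 38 mm up) that closes in front of the case.
- bar (a joint): Swing of the retaining bar, rad. 0 = shut on its stop: it points along the corner's -x, 4 mm off the -y end of a seated case, its toe 5 mm in front of the case's -x side. Opens counter-clockwise from above; 1.57 = in line with the far rail, pointing along the corner's -y, toe towards -x; stop at 1.9. Starts at 1.6 to 1.75. Stiff hinge: stays where left; about 1 N at the knob moves it.
- bar_knob (a point): Middle of the upright red plastic knob near the bar's end, 155 mm from the pivot. Cylinder 20 mm in diameter, from 40 to 86 mm above the worktop; this point is 68 mm up. Can be gripped from above or pushed.
- bottle_a: White sample bottle with teal cap, 68 mm in diameter, 135 mm tall; stands upright beyond the far rail or left of the corner. Origin at the centre of its underside. To be left alone.
- bottle_b: White sample bottle with teal cap, 68 mm in diameter, 135 mm tall; stands upright beyond the far rail or left of the corner. Origin at the centre of its underside. To be left alone.
- bottle_red: Clear sample bottle with red cap, 62 mm in diameter, 150 mm tall; stands upright beyond the far rail or left of the corner. Origin at the centre of its underside. To be left alone.
- beaker: Glass beaker 80 mm in diameter, 95 mm tall, with two electrodes leaning in it up to 158 mm high, left of the corner. Origin at the centre of its underside. To be left alone.
- meter: Blue handheld meter lying on its back, 175 x 82 x 30 mm, to the right. Origin at the centre of its underside. To be left alone.
- tube_rack: Blue rack with sample tubes, 180 x 70 mm, 92 mm tall, to the far right. Origin at the centre of its underside. To be left alone.
- wash_bottle: White wash bottle with blue cap and bent spout, 72 mm in diameter, 180 mm tall, near left. Origin at the centre of its underside. To be left alone.
Mind the look-alikes: they are no part of the job. Leave any red look-alike of the kit_case alone.

How it is judged:
On the way:
1. the case sits square and flush against both rails while the bar is still open (x of case_corner in the frame of corner between -0.004 and 0.004 m and y of case_corner in the frame of corner between -0.004 and 0.004 m and angle between the x axis of kit_case and the x axis of corner, either way round below 0.03 rad and height (world z) of kit_case below 0.005 m and value of joint bar above 0.5 rad), for 0.2 s.
At the end, for the whole second after the job is handed in: The case lies flat on the worktop, its far left edge within 4 mm of both rails' rubber faces and square to them within 0.03 rad, at rest, and the bar is shut to within 0.07 rad (about 11 mm at the knob) of its stop (x of case_corner in the frame of corner between -0.004 and 0.004 m and y of case_corner in the frame of corner between -0.004 and 0.004 m and angle between the x axis of kit_case and the x axis of corner, either way round below 0.03 rad and height (world z) of kit_case below 0.005 m and value of joint bar below 0.07 rad and linear speed of kit_case below 0.01 m/s and angle between kit_case's own z axis and vertical below 0.05 rad); the robot touches nothing.
It fails at once if the case is lifted more than 20 mm (height (world z) of kit_case above 0.02 m).
It fails at once if the case is tipped by more than 0.2 rad (angle between kit_case's own z axis and vertical above 0.2 rad).
It fails at once if one of the other things on the worktop is moved more than 20 mm (distance of any of bottle_a, bottle_b, bottle_red, beaker, meter, tube_rack, wash_bottle from where it was at the start of the episode above 0.02 m).
It also fails if it takes over 61 s, if anything falls off the work surface, if the arm or the gripper's body presses on something with over 40 N, if the wrist force passes 120 N, or if a joint passes its speed limit or range.

ROBOT

A 7-joint arm with a two-finger parallel gripper is mounted at the origin on the work surface. World frame = base frame: x ahead of the robot, y to its left, z up, the work surface at z = 0. Lengths are in m, angles in rad, forces in N, time in s.
With the tool pointing down it reaches from about 0.425 to 0.925 m from the base axis. Payload 6.8 kg.
Tool frame: the origin (TCP) lies midway between the tips of the shut fingers; the grasp point (between the pads) lies 19 mm behind it (bot.hold_point_z is the distance from the TCP to the grasp point, in m); z points along the fingers, y is the line along which they close (so a half turn about z gives the same grasp; the last joint's range is limited). The gripper opens to 85 mm and grips with 20 to 120 N. Pads are 22 mm wide; open, the fingers measure 114 mm over their backs; the gripper's body (76 mm by 85 mm) begins 54 mm behind the grasp point. The pads swing forward as they close: fully open they stand 13 mm farther back than shut.
Start: joints at [1.056, 0.477, 0.022, 1.555, -0.011, 1.109, -0.083], TCP at [0.267, -0.62, 0.231] pointing down, gripper open.
Joint ranges: [-2.96, 2.96], [-0.34, 2.1], [-1.41, 1.46], [0.24, 2.44], [-1.37, 4.51], [0.17, 1.92], [-2.96, 2.96]. Speed limits (rad/s): [2.39, 2.39, 3.14, 3.14, 3.14, 3.14, 3.14].

INTERFACE

Orientations are given as a unit quaternion [w, x, y, z].
In Python, from station import bot gives the robot as it stands. The module is installed in compiled form; this text tells all that it offers.
- The arm moves only by the tool step_arm, never from a script. Its argument "increments" is a list that holds one entry, the list of rows, each a list of 7 numbers: the opening, from -1 (shut) to 1 (fully open), then the shift along the tool's x, y, z in mm, then the turn, a rotation vector about the tool's x, y, z in degrees. In form: [[[grip, x, y, z, ax, ay, az], ...]]. A call has 1 to 10 rows; each row is the pose to reach, as a shift and turn from the pose commanded when the call began, along the tool's axes at that moment; what a row does not reach only later rows make up. A row lasts 1/12 s, in which the tool goes at most 41.7 mm and 7.16 degrees, less where a joint would pass 70% of its speed; a pose out of reach is approached as far as the arm can. A call with a gripper value outside its range is refused whole. The fingers move at their own pace and stop on an object; "force" is the grip in N (left out, the last holds). Time passes only in rows, so rows that repeat a pose let the fingers close. It gives the time, the measured TCP pose, the force, the opening and the grip force at its end, in the units of the state.
- bot.get_obs(): the state, without advancing time (a new reading comes with each control period).
- bot.read_camera(name): name is "side" or "top" or "wrist"; returns a dict with "image" (384x512x3 uint8, red, green, blue), "camera_matrix" (3x3 intrinsics, pixels), "R" (3x3) and "t" (3): a world point X has camera coordinates R X + t. Camera axes: x right, y down, z forward; pixel columns grow to the right and rows downward; lengths in m; the calibration is good to about 2 mm. A picture is of the moment at which its call begins. There is no depth.
- bot.hand_in(): hands the job in; it is judged then, once.
The state is a dict: "t": time; "q": joint angles; "joint_vel": joint speeds; "joint_torque": joint torques, N m; "eef_pos": TCP position; "tool_rot": TCP orientation; "contact_force": force on the tool from outside, world axes, zero at the start; "torque": the same for the moment, N m; "gripper_width": opening from 0.0 (shut) to 1.0 (fully open); "grasp_force": force on a finger pad.
Only numpy, scipy, OpenCV 4.12 (cv2) and the standard library are available. Lean on these libraries where they do the work, as an engineer would, in place of code of your own. Each camera call takes 0.05 s, during which the arm holds its last target. There are 200 camera calls.

## Working session

There is one attempt and no reset: what is moved stays moved. The work goes in short steps, Python scripts to look and compute and a tool call to move; the robot and the scene stay as the last step left them, time stands still between calls to the robot, and variables do not carry over. Pictures are saved under pics/ and viewed, at most 14 in all, crops included, and the job is handed in when it is done.

Besides the shell and the picture viewer there is one more tool, called after ">>>" by a JSON object that holds its "fn" and its "kwargs", one argument or row to a line. step_arm: Moves the arm, as the interface text tells. Its arguments: {"type":"object","properties":{"increments":{"type":"array"},"force":{"type":"number"}},"required":["increments"]}

```bash
mkdir -p pics; python3 - <<'E'
from station import bot
import cv2,numpy as np
ims=[]
for n in("top","side"):
    c=bot.read_camera(n); cv2.imwrite(f"pics/{n}0.png",c["image"][:,:,::-1]); print(n,c["camera_matrix"].round(1).tolist(),c["R"].round(3).tolist(),c["t"].round(3).tolist())
o=bot.get_obs(); print(o)
E
```

```text
top [[460.9, 0.0, 255.9], [0.0, 460.9, 186.7], [0.0, 0.0, 1.0]] [[0.027, -1.0, 0.01], [-0.997, -0.028, -0.078], [0.079, -0.008, -0.997]] [-0.06, 0.546, 1.42]
side [[480.1, 0.0, 262.1], [0.0, 480.1, 203.3], [0.0, 0.0, 1.0]] [[-0.796, -0.605, 0.011], [-0.329, 0.418, -0.847], [0.508, -0.678, -0.531]] [0.386, 0.264, 1.332]
{'t': 0.1, 'q': array([ 1.05591325,  0.4777482 ,  0.02234134,  1.55634808, -0.01149621,
        1.10929817, -0.08309421]), 'joint_vel': array([ 0.00015178, -0.00289008,  0.00137254, -0.00335088, -0.0010402 ,
       -0.00014245, -0.00022586]), 'joint_torque': array([ 3.93383714e-03, -5.97761786e+01,  1.61338560e+00, -2.81959569e+01,
        1.28089284e-02,  5.01219954e-03, -2.98145073e-05]), 'eef_pos': array([ 0.26684673, -0.61943307,  0.23040419]), 'tool_rot': array([-8.04574251e-04,  9.79383905e-01,  2.02006104e-01, -2.30003008e-04]), 'contact_force': array([ 0.19884217, -0.04970923,  1.14477623]), 'torque': array([-0.01317487, -0.03926279,  0.01188371]), 'grasp_force': 0.0, 'gripper_width': 0.9999061509708571}
```

View pics/top0.png

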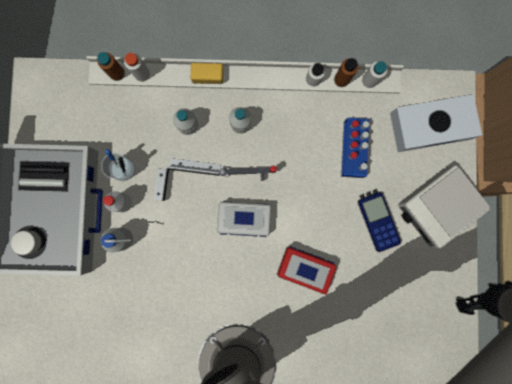

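View pics/side0.png

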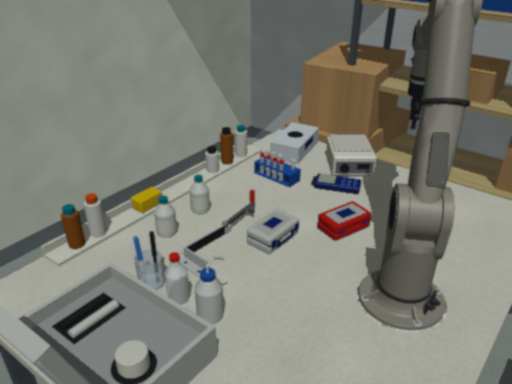

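The top view shows the corner near (168,165), the far rail running to (225,170), the bar to its red knob at (272,169), and the grey case at (244,218). The red look-alike is at (307,270). The side view agrees: case at (273,230), knob at (252,196).

```bash
cat > h.py <<'E'
from station import bot
import cv2,numpy as np
from scipy.spatial.transform import Rotation as Ro
def cam(n):
    c=bot.read_camera(n); return c
def ray(c,uv):
    d=np.linalg.inv(c["camera_matrix"])@[uv[0],uv[1],1]; R=c["R"]; return -R.T@c["t"],R.T@d
def onz(c,uv,z):
    o,d=ray(c,uv); return o+d*(z-o[2])/d[2]
def tri(ps):
    A=0;b=0
    for c,uv in ps:
        o,d=ray(c,uv); d=d/np.linalg.norm(d); M=np.eye(3)-np.outer(d,d); A=A+M; b=b+M@o
    return np.linalg.solve(A,b)
def proj(c,X):
    p=c["camera_matrix"]@(c["R"]@np.asarray(X)+c["t"]); return p[:2]/p[2]
def redblob(c,box):
    x0,y0,x1,y1=box; im=c["image"][y0:y1,x0:x1]; h=cv2.cvtColor(im,cv2.COLOR_RGB2HSV)
    m=(((h[...,0]<8)|(h[...,0]>172))&(h[...,1]>130)&(h[...,2]>60)); v,u=np.nonzero(m); return np.array([u.mean()+x0,v.mean()+y0]),m.sum()
def tool():
    o=bot.get_obs(); w,x,y,z=o["tool_rot"]; return o["eef_pos"],Ro.from_quat([x,y,z,w]).as_matrix()
E
python3 - <<'E'
from h import *
T=cam("top");S=cam("side")
a,n=redblob(T,(262,160,282,180)); b,m=redblob(S,(244,184,262,206)); print(a,n,b,m,"knob",tri([(T,a),(S,b)]))
im=T["image"]; cv2.imwrite("pics/c.png",cv2.resize(im[145:245,145:290],None,fx=5.5,fy=5.5,interpolation=cv2.INTER_CUBIC)[:,:,::-1])
for n,p in dict(corner=(170,168),farR=(224,172),case=(244,218),bot=(240,120)).items(): print(n,onz(T,p,.04))
p,R=tool();print(p,R.round(3))
W=cam("wrist");cc=-W["R"].T@W["t"];print("wristcam in tool",R.T@(cc-p),(W["R"]@R).round(2),W["camera_matrix"])
E
```

```text
[272.74193548 168.61290323] 31 [251.59183673 195.89795918] 49 knob [ 0.60211887 -0.09441589  0.06181703]
corner [0.59701538 0.22203812 0.04      ]
farR [0.5892673  0.05476569 0.04      ]
case [ 0.44894767 -0.01121566  0.04      ]
bot [0.75394588 0.01012323 0.04      ]
[ 0.266945   -0.61959318  0.23069341] [[ 0.918  0.396 -0.001]
 [ 0.396 -0.918  0.001]
 [-0.    -0.001 -1.   ]]
wristcam in tool [ 0.08300773 -0.00150056 -0.14253506] [[-0.    1.   -0.  ]
 [-0.95 -0.   -0.32]
 [-0.32 -0.    0.95]] [[265.99749607   0.         254.97452115]
 [  0.         265.99749607 194.36001699]
 [  0.           0.           1.        ]]
```

View pics/c.png

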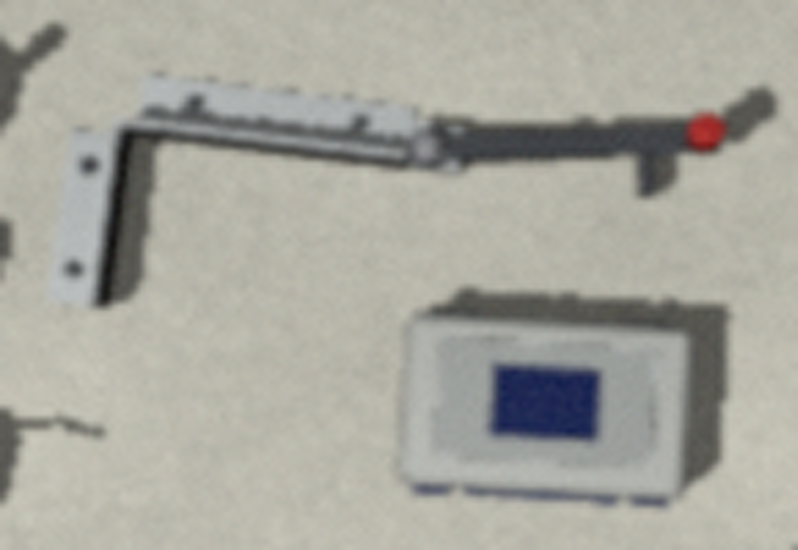

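The crop shows the rubber corner at crop pixel (125,130), the far rail sloping down to about (410,160), the toe at (655,170) and the knob at (706,132). The case top spans (415,315) to (690,490), with the blue handle and latches on its near side. I'll move to a wrist viewing pose above the corner and case.

>>> {"fn": "step_arm", "kwargs": {
  "increments": [
    [[0.3,269,-303,15,0,0,-66.7],[0.3,269,-303,15,0,0,-66.7],[0.3,269,-303,15,0,0,-66.7],[0.3,269,-303,15,0,0,-66.7],[0.3,269,-303,15,0,0,-66.7],[0.3,269,-303,15,0,0,-66.7],[0.3,269,-303,15,0,0,-66.7],[0.3,269,-303,15,0,0,-66.7],[0.3,269,-303,15,0,0,-66.7],[0.3,269,-303,15,0,0,-66.7]]
  ]
}}

```text
t: 1.08
eef_pos: [0.3949, -0.2317, 0.2164]
tool_rot: [0.0, 0.704, 0.71, 0.0]
contact_force: [1.2, 0.2, -0.4]
gripper_width: 0.65
grasp_force: 0.0
```

>>> {"fn": "step_arm", "kwargs": {
  "increments": [
    [[0.3,380,125,15,0,0,0],[0.3,380,125,15,0,0,0],[0.3,380,125,15,0,0,0],[0.3,380,125,15,0,0,0],[0.3,380,125,15,0,0,0],[0.3,380,125,15,0,0,0],[0.3,380,125,15,0,0,0],[0.3,380,125,15,0,0,0],[0.3,380,125,15,0,0,0],[0.3,380,125,15,0,0,0]]
  ]
}}

```text
t: 1.92
eef_pos: [0.5197, 0.1497, 0.2016]
tool_rot: [-0.0, 0.706, 0.708, 0.001]
contact_force: [1.1, 0.5, 1.3]
gripper_width: 0.652
grasp_force: 0.0
```

```bash
python3 - <<'E'
from h import *
W=cam("wrist");print(tool()[0]);cv2.imwrite("pics/w1raw.png",W["image"][:,:,::-1]);np.savez("w1.npz",**W)
cv2.imwrite("pics/w1.png",cv2.resize(W["image"],(800,600),interpolation=cv2.INTER_CUBIC)[:,:,::-1])
E
```

```text
[0.5202837  0.1540727  0.20177832]
```

View pics/w1.png

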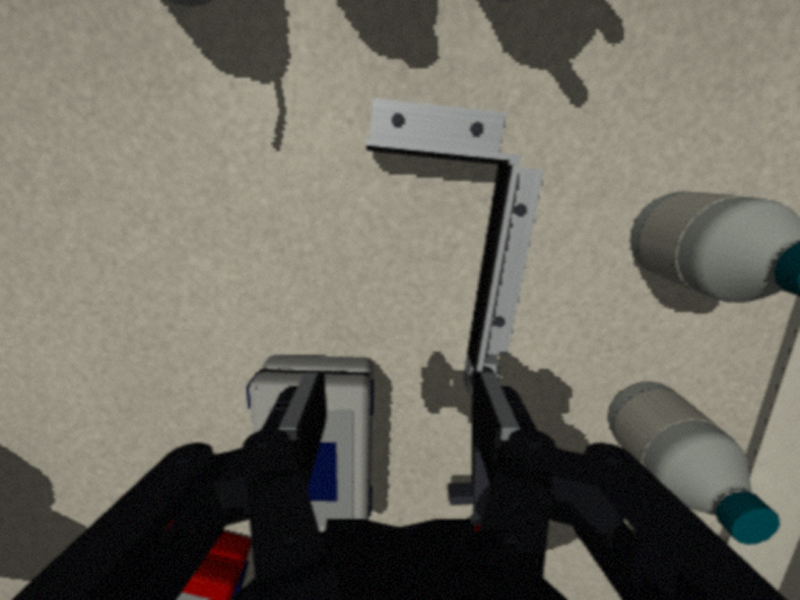

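The wrist view (800-px scale) shows the rubber corner at about (503,163), the far rail's face down to (470,370), the side rail's face along (370,150)–(500,160), the case's +y end at rows 357–372, and the toe at (460,490). Next I fit lines to these edges.

```bash
python3 - <<'E'
from h import *
W=dict(np.load("w1.npz")); g=W["image"].max(2).astype(int)
print("row130",g[130,296:330].tolist()); print("col270",g[88:112,270].tolist())
def line(P): 
    vx,vy,x,y=cv2.fitLine(np.array(P,np.float32)[:,:2],cv2.DIST_HUBER,0,.01,.01).ravel(); return np.array([x,y]),np.array([vx,vy])
L=[];Rr=[];SB=[];ST=[]
for r in range(115,215,3):
    c=np.nonzero(g[r,296:330]<45)[0]+296
    if len(c): L.append(onz(W,(c[0]-.5,r),0)); Rr.append(onz(W,(c[-1]+.5,r),.04))
for k in range(243,314,3):
    r=np.nonzero(g[88:112,k]<45)[0]+88
    if len(r): SB.append(onz(W,(k,r[-1]+.5),0.)); ST.append(onz(W,(k,r[0]-.5),.04))
def ang(d): return np.degrees(np.arctan2(d[1],d[0]))
res={}
for n,P in dict(far0=L,farT=Rr,side0=SB,sideT=ST).items():
    p,d=line(P); res[n]=(p,d); print(n,len(P),p,ang(d)%180)
def X(a,b):
    (p,d),(q,e)=res[a],res[b]; s=np.linalg.solve(np.c_[d,-e],q-p); return p+d*s[0]
print("corner z0",X("far0","side0"),"top",X("farT","sideT"))
T=cam("top")
for n,p in dict(fl=(415,315),fr=(690,330),nr=(680,490),nl=(403,482)).items(): print(n,onz(T,(144.5+p[0]/5.5,144.5+p[1]/5.5),.06)[:2])
for n,p in dict(c0=(125,133),fr=(408,163),fl=(108,300)).items(): print(n,onz(T,(144.5+p[0]/5.5,144.5+p[1]/5.5),.04)[:2])
k=.64
for n,p,z in (("case +y+x bottom",(374,358),.0),("case +y+x top",(371,374),.06),("pivot nut",(487,362),.047)): print(n,onz(W,(p[0]*k-.2,p[1]*k-.2),z)[:2])
E
```

```text
row130 [146, 146, 149, 152, 153, 155, 151, 158, 157, 160, 162, 159, 156, 151, 150, 151, 156, 144, 106, 39, 13, 5, 16, 9, 13, 12, 32, 69, 115, 140, 143, 120, 91, 106]
col270 [155, 154, 152, 155, 152, 158, 155, 143, 100, 48, 16, 24, 40, 60, 65, 63, 63, 61, 64, 67, 70, 65, 63, 64]
far0 34 [0.5906743 0.1586676] 84.493
farT 34 [0.5904598 0.1652689] 84.61194
side0 24 [0.55013233 0.23787093] 174.27731
sideT 24 [0.5409694  0.24108663] 174.52138
corner z0 [0.5978494  0.23308906] top [0.597103   0.23570272]
fl [0.49589785 0.06284639]
fr [ 0.49177481 -0.08914157]
nr [ 0.40371642 -0.08580509]
nl [0.40402211 0.06639472]
c0 [0.59465374 0.23050625]
fr [0.58216283 0.07098533]
fl [0.5004627  0.23604469]
case +y+x bottom [0.49703847 0.06581743]
case +y+x top [0.49841453 0.08151462]
pivot nut [0.58945782 0.08539448]
```

>>> {"fn": "step_arm", "kwargs": {
  "increments": [
    [[0.3,-279,-76,0,0,0,5.6],[0.3,-279,-76,0,0,0,5.6],[0.3,-279,-76,0,0,0,5.6],[0.3,-279,-76,0,0,0,5.6],[0.3,-279,-76,0,0,0,5.6],[0.3,-279,-76,0,0,0,5.6],[0.3,-279,-76,0,0,0,5.6],[0.3,-279,-76,0,0,0,5.6],[0.3,-279,-76,60,0,0,5.6],[0.3,-279,-76,80,0,0,5.6]]
  ]
}}

```text
t: 2.85
eef_pos: [0.4444, -0.1365, 0.1221]
tool_rot: [0.003, 0.742, 0.67, 0.001]
contact_force: [-0.4, -0.8, -0.9]
gripper_width: 0.648
grasp_force: 0.0
```

```bash
python3 - <<'E'
from h import *
T=cam("top"); cv2.imwrite("pics/t2.png",cv2.resize(T["image"][140:290,150:350],(800,600),interpolation=cv2.INTER_CUBIC)[:,:,::-1])
p,R=tool();print(p,np.degrees(np.arctan2(R[1,0],R[0,0])),R[2,:].round(3))
E
```

```text
[ 0.43880735 -0.13469396  0.11448487] 84.25560954222921 [ 0.001 -0.008 -1.   ]
```

View pics/t2.png

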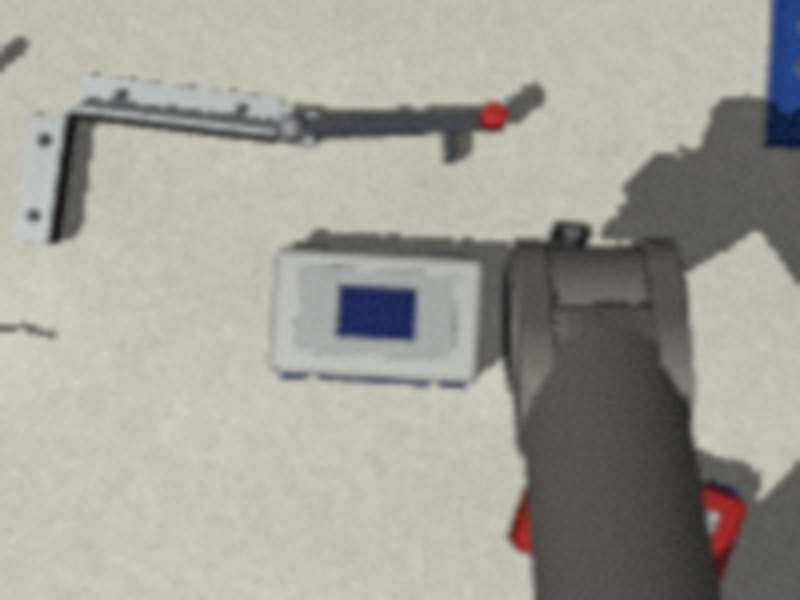

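The case stands untouched at crop pixel (378,318), with the arm right of it and clear of the red case. Next I lower the fingers beside its -y end.

>>> {"fn": "step_arm", "kwargs": {
  "increments": [
    [[0.3,0,10,40,0,0,0],[0.3,0,10,80,0,0,0],[0.3,0,10,94,0,0,0],[0.3,0,10,94,0,0,0],[0.3,0,10,94,0,0,0]]
  ]
}}

```text
t: 3.32
eef_pos: [0.4529, -0.1352, 0.0276]
tool_rot: [-0.001, 0.741, 0.672, -0.001]
contact_force: [0.1, -0.7, -0.6]
gripper_width: 0.648
grasp_force: 0.0
```

>>> {"fn": "step_arm", "kwargs": {
  "increments": [
    [[0.3,10,-8,5,0,0,0],[0.3,20,-8,5,0,0,0],[0.3,28,-8,5,0,0,0],[0.3,36,-8,5,0,0,0],[0.3,48,-8,5,0,0,0],[0.3,62,-8,5,0,0,0],[0.3,76,-8,5,0,0,0],[0.3,90,-8,5,0,0,0],[0.3,100,-8,5,0,0,0],[0.3,106,-8,5,0,0,0]]
  ]
}}

```text
t: 4.15
eef_pos: [0.4566, -0.0285, 0.0233]
tool_rot: [0.001, 0.741, 0.672, 0.0]
contact_force: [-0.3, -7.1, 6.4]
gripper_width: 0.654
grasp_force: 3.4
```

```bash
python3 - <<'E'
from h import *
T=cam("top"); cv2.imwrite("pics/t3.png",cv2.resize(T["image"][140:290,150:350],(800,600),interpolation=cv2.INTER_CUBIC)[:,:,::-1])
p,R=tool();print(p,np.degrees(np.arctan2(R[1,0],R[0,0])),bot.get_obs()["contact_force"])
c=np.array([.5975,.2335]);a=np.radians(-5.5);M=np.array([[np.cos(a),np.sin(a)],[-np.sin(a),np.cos(a)]]);print("tcp in corner",M@(p[:2]-c))
g=T["image"].astype(int); m=((g[...,2]>g[...,0]+40)&(g[...,2]>60)).astype(np.uint8); m[:160]=0;m[235:]=0;m[:,:150]=0;m[:,290:]=0
n,l,s,ce=cv2.connectedComponentsWithStats(m)
for i in range(1,n):
    if s[i,4]>100:
        r=cv2.minAreaRect(np.argwhere(l==i)[:,::-1].astype(np.float32)); x=onz(T,ce[i],.06)[:2]; print(s[i,4],r,x,M@(x-c))
E
```

```text
[ 0.45670751 -0.0274544   0.02323717] 84.49998274656656 [ 1.29743651 -0.24050173  0.68459823]
tcp in corner [-0.11513294 -0.27324738]
176 ((219.8154296875, 212.97694396972656), (17.73696517944336, 11.163125038146973), 7.125016689300537) [0.46126756 0.06529788] [-0.11948379 -0.18048505]
```

View pics/t3.png

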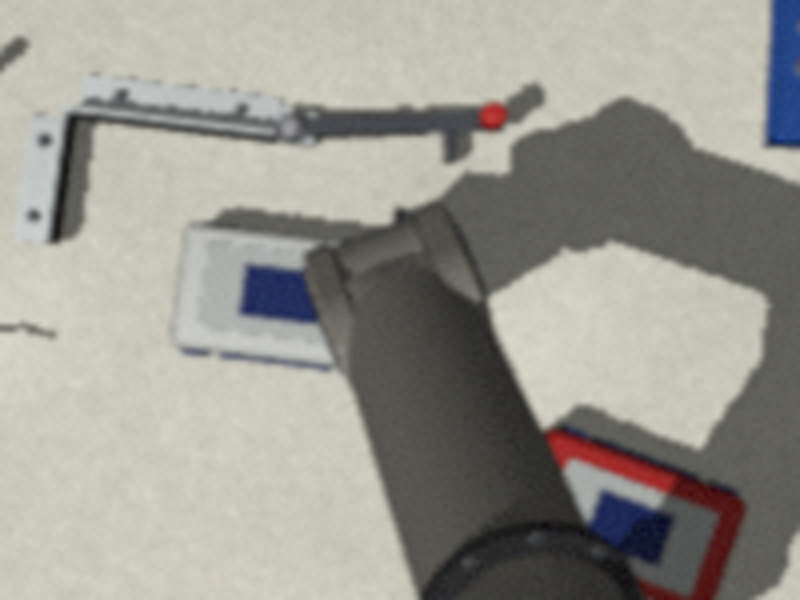

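The case has slid cleanly and is now parallel to the corner, its left end at crop column 180. I continue the push.

>>> {"fn": "step_arm", "kwargs": {
  "increments": [
    [[0.3,8,0,3,0,0,0],[0.3,20,0,3,0,0,0],[0.3,34,0,3,0,0,0],[0.3,48,0,3,0,0,0],[0.3,62,0,3,0,0,0],[0.3,74,0,3,0,0,0],[0.3,82,0,3,0,0,0],[0.3,86,0,3,0,0,0],[0.3,86,0,3,0,0,0],[0.3,70,0,3,0,0,0]]
  ]
}}

```text
t: 5.03
eef_pos: [0.4634, 0.0443, 0.0196]
tool_rot: [-0.0, 0.739, 0.673, 0.002]
contact_force: [-0.1, -0.1, -0.3]
gripper_width: 0.65
grasp_force: 0.0
```

```bash
cat >> h.py <<'E'
c=np.array([.5975,.2335]);a=np.radians(-5.5);M=np.array([[np.cos(a),np.sin(a)],[-np.sin(a),np.cos(a)]])
def st():
    p,R=tool();o=bot.get_obs();print("t",o["t"],p.round(4),"yaw",np.degrees(np.arctan2(R[1,0],R[0,0])).round(2),"F",o["contact_force"].round(1),"tcp in corner mm",(1e3*M@(p[:2]-c)).round(1))
def toloc(xc,yc,z):  # corner-frame mm target -> tool shift mm
    p,R=tool(); w=np.r_[c+M.T@(np.array([xc,yc])/1e3),z/1e3]; print("shift",(1e3*R.T@(w-p)).round(1))
E
python3 - <<'E'
from h import *
st()
E
```

```text
t 5.0333 [0.4634 0.0443 0.0196] yaw 84.67 F [-0.1 -0.1 -0.3] tcp in corner mm [-115.4 -201.2]
```

>>> {"fn": "step_arm", "kwargs": {
  "increments": [
    [[0.3,-10,0,-40,0,0,0],[0.3,-10,0,-80,0,0,7],[0.3,-10,0,-120,0,0,14],[0.3,20,-20,-135,0,0,21],[0.3,50,-40,-135,0,0,28],[0.3,80,-60,-135,0,0,35],[0.3,100,-68,-135,0,0,42],[0.3,105,-68,-135,0,0,49],[0.3,105,-68,-135,0,0,56],[0.3,105,-68,-135,0,0,63]]
  ]
}}

```text
t: 5.87
eef_pos: [0.4047, 0.1528, 0.1544]
tool_rot: [-0.0, 0.982, 0.189, 0.0]
contact_force: [0.1, -0.2, -0.6]
gripper_width: 0.653
grasp_force: 0.0
```

>>> {"fn": "step_arm", "kwargs": {
  "increments": [
    [[0.3,0,0,0,0,0,7],[0.3,0,0,0,0,0,14],[0.3,0,0,0,0,0,21],[0.3,0,0,0,0,0,27],[0.3,0,0,0,0,0,27]]
  ]
}}

```text
t: 6.28
eef_pos: [0.4049, 0.152, 0.1543]
tool_rot: [-0.0, 0.999, -0.045, 0.0]
contact_force: [0.1, 0.4, -0.5]
gripper_width: 0.652
grasp_force: 0.0
```

```bash
python3 - <<'E'
from h import *
st(); W=cam("wrist"); st(); np.savez("w2.npz",**W); toloc(-187,-96,130)
cv2.imwrite("pics/w2.png",cv2.resize(W["image"],(800,600),interpolation=cv2.INTER_CUBIC)[:,:,::-1])
T=cam("top");np.savez("t4.npz",**T)
g=T["image"].astype(int); m=((g[...,2]>g[...,0]+40)&(g[...,2]>60)).astype(np.uint8); m[:160]=0;m[225:]=0;m[:,:150]=0;m[:,290:]=0
n,l,s,ce=cv2.connectedComponentsWithStats(m)
for i in range(1,n):
    if s[i,4]>30:
        r=cv2.minAreaRect(np.argwhere(l==i)[:,::-1].astype(np.float32)); x=onz(T,ce[i],.06)[:2]; print(s[i,4],r,x,M@(x-c))
E
```

```text
t 6.2833 [0.4049 0.152  0.1543] yaw -5.15 F [ 0.1  0.4 -0.5] tcp in corner mm [-183.9  -99.6]
t 6.3333 [0.4049 0.152  0.1543] yaw -4.82 F [-0.2  0.4  0.5] tcp in corner mm [-183.9  -99.6]
shift [-3.1 -3.6 24.3]
115 ((188.54055786132812, 209.2567596435547), (11.672327995300293, 11.179131507873535), 9.462322235107422) [0.47158213 0.15894427] [-0.11819232 -0.08628118]
```

View pics/w2.png

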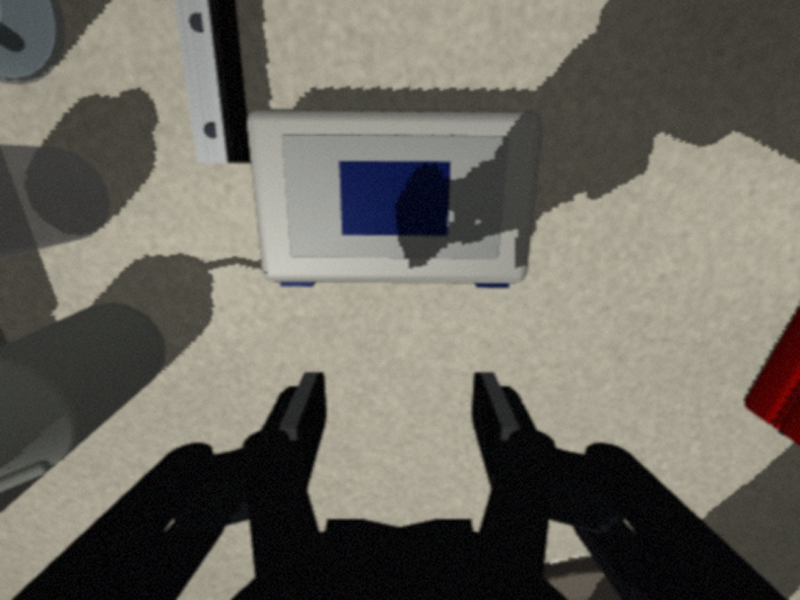

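The case is seen squarely, with its label centre near (395,199), its near edge at row 282, the latches at (297,284) and (492,285), and the side rail's end at (237,160). The fingers are clear of it.

```bash
python3 - <<'E'
from h import *
W=dict(np.load("w2.npz"))
k=.64
for n,p,z in (("label",(395,199),.06),("near edge",(395,283),.055),("fl",(252,113),.058),("fr",(538,113),.058),("nl",(266,280),.058),("nr",(523,282),.058),("sideend0",(248,163),0)): print(n,(1e3*M@(onz(W,(p[0]*k-.2,p[1]*k-.2),z)[:2]-c)).round(1))
E
```

```text
label [-120.4  -95.6]
near edge [-170.2  -95.6]
fl [-77.  -20.5]
fr [ -76.4 -170.6]
nl [-167.8  -18.9]
nr [-168.4 -172. ]
sideend0 [-101.9    4.3]
```

>>> {"fn": "step_arm", "kwargs": {
  "increments": [
    [[0.3,-7,-4,0,0,0,0.6],[0.3,-7,-4,20,0,0,0.6],[0.3,-7,-4,60,0,0,0.6],[0.3,-7,-4,100,0,0,0.6],[0.3,-7,-4,130,0,0,0.6],[0.3,-7,-4,136,0,0,0.6],[0.3,-7,-4,136,0,0,0.6]]
  ]
}}

```text
t: 6.97
eef_pos: [0.3969, 0.1559, 0.0169]
tool_rot: [0.001, 0.999, -0.047, -0.002]
contact_force: [0.1, 0.4, -0.7]
gripper_width: 0.649
grasp_force: 0.0
```

```bash
python3 -c "
from h import *
st()"
```

```text
t 6.9667 [0.3969 0.1559 0.0169] yaw -5.42 F [ 0.1  0.4 -0.7] tcp in corner mm [-192.2  -96.4]
```

>>> {"fn": "step_arm", "kwargs": {
  "increments": [
    [[0.3,8,0,0,0,0,0],[0.3,14,0,0,0,0,0],[0.3,22,0,0,0,0,0],[0.3,32,0,0,0,0,0],[0.3,44,0,0,0,0,0],[0.3,56,0,0,0,0,0],[0.3,66,0,0,0,0,0],[0.3,72,0,0,0,0,0],[0.3,74,0,0,0,0,0],[0.3,75,0,0,0,0,0]]
  ]
}}

```text
t: 7.8
eef_pos: [0.4732, 0.1492, 0.0188]
tool_rot: [-0.0, 0.999, -0.049, -0.0]
contact_force: [-5.2, 0.8, 5.2]
gripper_width: 0.652
grasp_force: 3.0
```

>>> {"fn": "step_arm", "kwargs": {
  "increments": [
    [[0.3,1,0,0,0,0,0],[0.3,2,0,0,0,0,0],[0.3,2,0,0,0,0,0]]
  ]
}}

```text
t: 8.05
eef_pos: [0.4741, 0.149, 0.0186]
tool_rot: [0.0, 0.999, -0.048, -0.001]
contact_force: [-6.1, 0.7, 4.6]
gripper_width: 0.653
grasp_force: 3.0
```

>>> {"fn": "step_arm", "kwargs": {
  "increments": [
    [[0.3,1,0,0,0,0,0],[0.3,2,0,0,0,0,0],[0.3,2,0,0,0,0,0]]
  ]
}}

```text
t: 8.3
eef_pos: [0.4762, 0.1488, 0.0186]
tool_rot: [0.0, 0.999, -0.048, -0.001]
contact_force: [-5.6, 0.1, 3.6]
gripper_width: 0.651
grasp_force: 2.9
```

```bash
python3 -c "
from h import *
st()"
```

```text
t 8.3 [0.4762 0.1488 0.0186] yaw -5.52 F [-5.6  0.1  3.6] tcp in corner mm [-112.6  -95.9]
```

>>> {"fn": "step_arm", "kwargs": {
  "increments": [
    [[0.3,1,0,0,0,0,0],[0.3,2,0,0,0,0,0],[0.3,2,0,0,0,0,0]]
  ]
}}

```text
t: 8.55
eef_pos: [0.4765, 0.1488, 0.0184]
tool_rot: [0.001, 0.999, -0.048, -0.002]
contact_force: [-9.6, 1.3, 8.2]
gripper_width: 0.65
grasp_force: 5.1
```

>>> {"fn": "step_arm", "kwargs": {
  "increments": [
    [[0.3,1,0,0,0,0,0],[0.3,2,0,0,0,0,0],[0.3,2,0,0,0,0,0]]
  ]
}}

```text
t: 8.8
eef_pos: [0.4766, 0.1487, 0.0182]
tool_rot: [0.001, 0.999, -0.047, -0.003]
contact_force: [-15.2, 1.6, 11.0]
gripper_width: 0.654
grasp_force: 7.6
```

>>> {"fn": "step_arm", "kwargs": {
  "increments": [
    [[0.3,1,0,0,0,0,0],[0.3,1,0,0,0,0,0],[0.3,1,0,0,0,0,0]]
  ]
}}

```text
t: 9.05
eef_pos: [0.4766, 0.1486, 0.018]
tool_rot: [0.001, 0.999, -0.047, -0.004]
contact_force: [-17.2, 1.6, 11.9]
gripper_width: 0.649
grasp_force: 8.7
```

>>> {"fn": "step_arm", "kwargs": {
  "increments": [
    [[0.3,-20,0,0,0,0,0],[0.3,-20,0,-20,0,0,0],[0.0,-20,0,-60,0,0,-7],[0.0,-20,0,-100,0,0,-14],[0.0,-10,20,-130,0,0,-21],[0.0,15,50,-130,0,0,-28],[0.0,40,80,-130,0,0,-35],[0.0,55,110,-130,0,0,-42],[0.0,56,120,-130,0,0,-49],[0.0,56,120,-130,0,0,-56]]
  ]
}}

```text
t: 9.88
eef_pos: [0.528, 0.0184, 0.1489]
tool_rot: [0.001, 0.905, 0.425, 0.001]
contact_force: [-0.1, 0.5, -0.4]
gripper_width: 0.501
grasp_force: 0.0
```

>>> {"fn": "step_arm", "kwargs": {
  "increments": [
    [[0.0,0,0,0,0,0,-7],[0.0,0,0,0,0,0,-14],[0.0,0,0,0,0,0,-21],[0.0,0,0,0,0,0,-28],[0.0,0,0,0,0,0,-34],[0.0,0,0,0,0,0,-34]]
  ]
}}

```text
t: 10.38
eef_pos: [0.5271, 0.023, 0.1489]
tool_rot: [0.001, 0.74, 0.672, 0.001]
contact_force: [0.4, -0.7, 0.0]
gripper_width: 0.499
grasp_force: 0.0
```

```bash
python3 - <<'E'
from h import *
W=cam("wrist"); st(); np.savez("w3.npz",**W); toloc(-52,-212,20)
cv2.imwrite("pics/w3.png",cv2.resize(W["image"],(800,600),interpolation=cv2.INTER_CUBIC)[:,:,::-1])
E
```

```text
t 10.4333 [0.5269 0.0231 0.1488] yaw 84.18 F [ 0.8  0.6 -0.5] tcp in corner mm [ -50.1 -216.2]
shift [  4.1  -2.2 128.8]
```

View pics/w3.png

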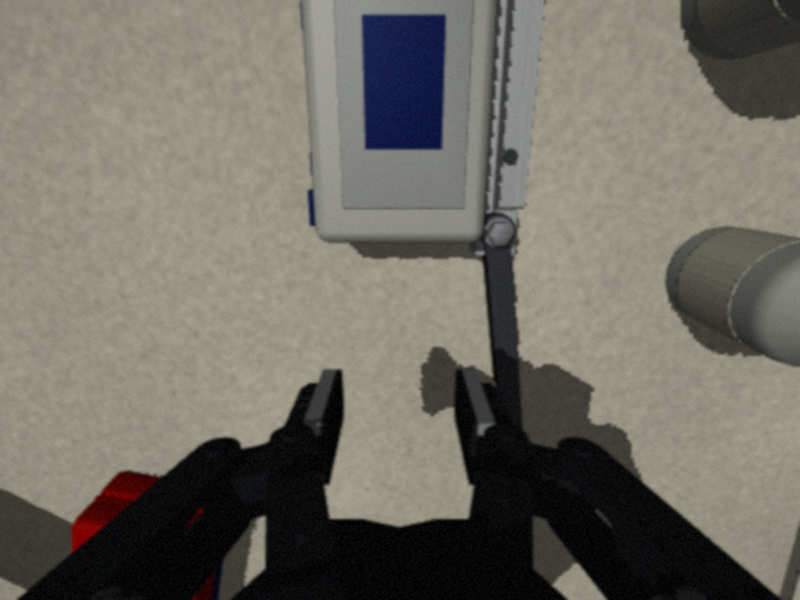

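The case lies flush against the far rail (label at (403,82), right edge along column 490). Its -y end is at row 240, and the bar runs from its nut at (500,232) down to (510,430), with space for the fingers to its left.

>>> {"fn": "step_arm", "kwargs": {
  "increments": [
    [[0.0,0,-6,40,0,0,-0.3],[0.0,0,-6,80,0,0,-0.3],[0.0,0,-6,115,0,0,-0.3],[0.0,0,-6,129,0,0,-0.3],[0.0,6,-6,129,0,0,-0.3],[0.0,14,-6,129,0,0,-0.3],[0.0,22,-6,129,0,0,-0.3],[0.0,30,-6,129,0,0,-0.3],[0.0,36,-6,129,0,0,-0.3],[0.0,40,-6,129,0,0,-0.3]]
  ]
}}

```text
t: 11.27
eef_pos: [0.5253, 0.0636, 0.0209]
tool_rot: [0.002, 0.74, 0.673, 0.0]
contact_force: [-0.9, -7.7, 5.6]
gripper_width: 0.498
grasp_force: 3.4
```

>>> {"fn": "step_arm", "kwargs": {
  "increments": [
    [[0.0,2,0,0,0,0,0],[0.0,3,0,0,0,0,0],[0.0,3,0,0,0,0,0]]
  ]
}}

```text
t: 11.52
eef_pos: [0.5254, 0.066, 0.0208]
tool_rot: [0.002, 0.74, 0.673, 0.0]
contact_force: [-0.6, -4.6, 4.1]
gripper_width: 0.499
grasp_force: 2.6
```

>>> {"fn": "step_arm", "kwargs": {
  "increments": [
    [[0.0,1,0,0,0,0,0],[0.0,2,0,0,0,0,0],[0.0,2,0,0,0,0,0]]
  ]
}}

```text
t: 11.77
eef_pos: [0.5256, 0.0674, 0.0207]
tool_rot: [0.002, 0.74, 0.672, -0.0]
contact_force: [-0.4, -6.0, 5.6]
gripper_width: 0.502
grasp_force: 3.3
```

```bash
python3 -c "
from h import *
st()"
```

```text
t 11.7667 [0.5256 0.0674 0.0207] yaw 84.52 F [-0.4 -6.   5.6] tcp in corner mm [ -55.7 -172.3]
```

>>> {"fn": "step_arm", "kwargs": {
  "increments": [
    [[0.0,1,0,0,0,0,0],[0.0,2,0,0,0,0,0],[0.0,2,0,0,0,0,0]]
  ]
}}

```text
t: 12.02
eef_pos: [0.5255, 0.0673, 0.0207]
tool_rot: [0.002, 0.74, 0.672, -0.001]
contact_force: [-1.0, -11.4, 7.9]
gripper_width: 0.499
grasp_force: 5.6
```

>>> {"fn": "step_arm", "kwargs": {
  "increments": [
    [[0.0,1,0,0,0,0,0],[0.0,2,0,0,0,0,0],[0.0,2,0,0,0,0,0]]
  ]
}}

```text
t: 12.27
eef_pos: [0.5254, 0.0673, 0.0207]
tool_rot: [0.003, 0.741, 0.672, -0.003]
contact_force: [-1.3, -17.0, 10.3]
gripper_width: 0.5
grasp_force: 8.0
```

>>> {"fn": "step_arm", "kwargs": {
  "increments": [
    [[0.0,1,0,0,0,0,0],[0.0,2,0,0,0,0,0],[0.0,2,0,0,0,0,0]]
  ]
}}

```text
t: 12.52
eef_pos: [0.5254, 0.0672, 0.0207]
tool_rot: [0.004, 0.741, 0.671, -0.004]
contact_force: [-3.1, -20.2, 12.9]
gripper_width: 0.5
grasp_force: 10.3
```

The case has stopped on both rails, with forces rising at constant position. I back off and hover above the knob, checking the seat on the way.

>>> {"fn": "step_arm", "kwargs": {
  "increments": [
    [[0.0,-20,0,0,0,0,0],[0.0,-26,0,-30,0,0,0],[0.0,-30,0,-70,0,0,0],[0.0,-30,0,-110,0,0,0],[0.0,-30,0,-130,0,0,0],[0.0,-30,0,-130,0,0,0],[0.0,-30,0,-130,0,0,0]]
  ]
}}

```text
t: 13.1
eef_pos: [0.5236, 0.0458, 0.1515]
tool_rot: [0.002, 0.739, 0.673, 0.002]
contact_force: [-0.7, -0.1, -0.3]
gripper_width: 0.496
grasp_force: 0.0
```

```bash
python3 - <<'E'
from h import *
W=cam("wrist"); st(); np.savez("w4.npz",**W); toloc(36,-326,150)
T=cam("top");S=cam("side");np.savez("t5.npz",**T)
a,n=redblob(T,(262,160,282,180)); b,m=redblob(S,(240,184,262,206)); k=tri([(T,a),(S,b)]); print(n,m,"knob",k,(M@(k[:2]-c)*1e3).round(1))
im=W["image"][:260,100:440]
cv2.imwrite("pics/w4.png",cv2.resize(im,(784,600),interpolation=cv2.INTER_CUBIC)[:,:,::-1])
E
```

```text
t 13.15 [0.5224 0.0454 0.1499] yaw 84.64 F [-0.6  0.6 -0.7] tcp in corner mm [ -56.7 -194.4]
shift [-1.318e+02  9.240e+01  1.000e-01]
28 9 knob [ 0.60331425 -0.09663578  0.04002364] [  37.4 -328.1]
```

View pics/w4.png

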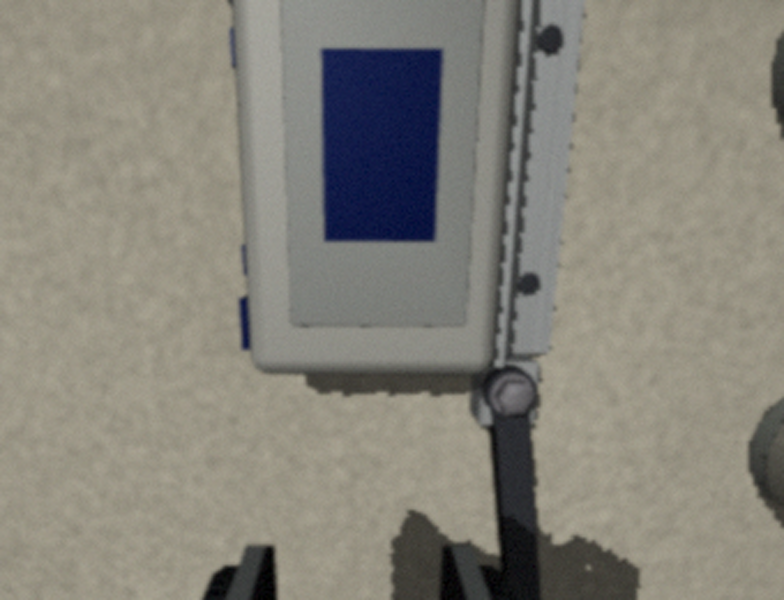

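The case sits flush along the far rail with its -y end (crop row 370) just past the nut at (512,392), and the bar is still open. Now I hover over the knob.

>>> {"fn": "step_arm", "kwargs": {
  "increments": [
    [[0.0,-35,25,0,0,0,-3],[0.0,-70,50,0,0,0,-6],[0.0,-105,75,0,0,0,-8.6],[0.0,-132,92,0,0,0,-8.6],[0.0,-132,92,0,0,0,-8.6],[0.0,-132,92,0,0,0,-8.6]]
  ]
}}

```text
t: 13.75
eef_pos: [0.6011, -0.0975, 0.1472]
tool_rot: [-0.001, 0.689, 0.725, -0.001]
contact_force: [0.2, 1.0, 0.6]
gripper_width: 0.5
grasp_force: 0.0
```

```bash
python3 - <<'E'
from h import *
W=cam("wrist"); st(); a,n=redblob(W,(200,200,310,384)); k=onz(W,a,.07); print(a,n,k,(M@(k[:2]-c)*1e3).round(1)); v=(M@(k[:2]-c)*1e3)-[12,-172]; print("r",np.hypot(*v),"theta",np.arctan2(-v[1],-v[0]))
p,R=tool(); print("shift to knob",(1e3*R.T@(np.r_[k[:2],.05]-p)).round(1))
cv2.imwrite("pics/w5.png",cv2.resize(W["image"],(800,600),interpolation=cv2.INTER_CUBIC)[:,:,::-1])
E
```

```text
t 13.8 [ 0.6007 -0.095   0.1475] yaw 93.16 F [-0.4  0.5 -1. ] tcp in corner mm [  34.6 -326.7]
[253.9876161  206.82043344] 323 [ 0.59988551 -0.09952122  0.07      ] [  34.3 -331.3]
r 160.81215275944973 theta 1.7098730308777985
shift to knob [-4.6 -0.7 97.5]
```

View pics/w5.png

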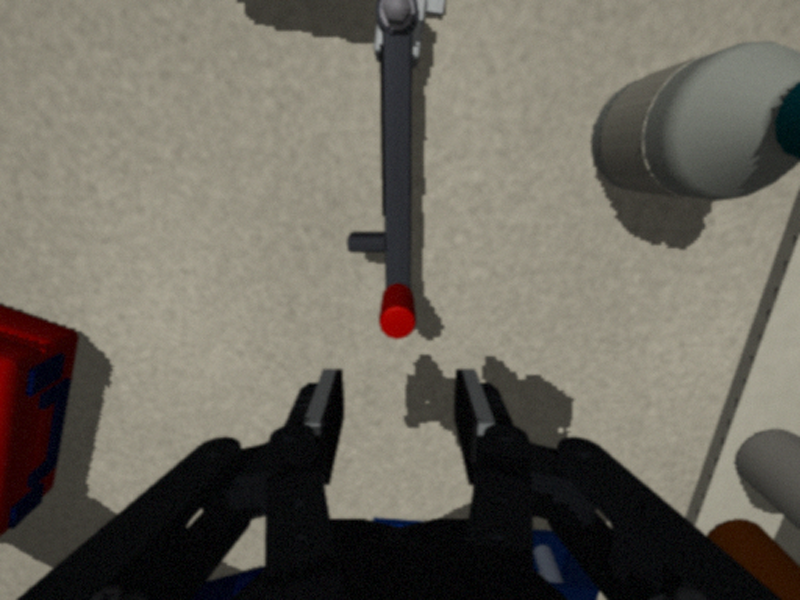

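The knob is at (398,315), centred sideways between the fingers, with the bar running straight up to its pivot at (397,10). I descend around it.

>>> {"fn": "step_arm", "kwargs": {
  "increments": [
    [[0.0,-1,-1,35,0,0,0],[0.0,-1,-1,70,0,0,0],[0.0,-1,-1,92,0,0,0],[0.0,-1,-1,95,0,0,0],[-0.35,-1,-1,95,0,0,0],[-0.35,-1,-1,95,0,0,0],[-0.35,-1,-1,95,0,0,0]]
  ]
}}

```text
t: 14.38
eef_pos: [0.6019, -0.0952, 0.0562]
tool_rot: [0.001, 0.687, 0.727, 0.001]
contact_force: [-0.6, -0.3, 0.0]
gripper_width: 0.326
grasp_force: 0.0
```

```bash
python3 -c "
from h import *
st()"
```

```text
t 14.3833 [ 0.6019 -0.0952  0.0562] yaw 93.29 F [-0.6 -0.3  0. ] tcp in corner mm [  35.8 -326.8]
```

>>> {"fn": "step_arm", "kwargs": {
  "increments": [
    [[-0.35,0.4,-11,3,0,0,4],[-0.35,1.9,-24,3,0,0,9],[-0.35,5,-40,3,0,0,15],[-0.35,10,-56,3,0,0,21],[-0.35,17,-70,3,0,0,27],[-0.35,25,-84,3,0,0,33],[-0.35,34.5,-97.5,3,0,0,39],[-0.35,45.5,-109.5,3,0,0,45],[-0.35,55.5,-119,3,0,0,50],[-0.35,55.5,-119,3,0,0,50]]
  ]
}}

```text
t: 15.22
eef_pos: [0.4778, -0.0454, 0.0528]
tool_rot: [0.0, 0.93, 0.368, 0.001]
contact_force: [-0.5, 1.2, 0.4]
gripper_width: 0.324
grasp_force: 0.0
```

```bash
cat >> h.py <<'E'
def swing():
    p,R=tool(); v=1e3*M@(p[:2]-c)-[12,-172]; yaw=np.degrees(np.arctan2(R[1,0],R[0,0])); print("r",np.hypot(*v).round(1),"theta tcp",np.degrees(np.arctan2(-v[1],-v[0])).round(2),"tool theta",(yaw+5.5).round(2))
E
python3 -c "
from h import *
st();swing()"
```

```text
t 15.2167 [ 0.4778 -0.0454  0.0528] yaw 43.23 F [-0.5  1.2  0.4] tcp in corner mm [ -92.4 -289. ]
r 156.8 theta tcp 48.27 tool theta 48.73
```

>>> {"fn": "step_arm", "kwargs": {
  "increments": [
    [[-0.35,0.4,-11,0,0,0,4],[-0.35,2.4,-27,0,0,0,10],[-0.35,6,-43,0,0,0,16],[-0.35,11.5,-58,0,0,0,22],[-0.35,18,-73,0,0,0,28],[-0.35,26.5,-87,0,0,0,34],[-0.35,34.5,-97.5,0,0,0,39],[-0.35,41.7,-106,0,0,0,43],[-0.35,45.5,-109.5,0,0,0,45],[-0.35,45.5,-109.5,0,0,0,45]]
  ]
}}

```text
t: 16.05
eef_pos: [0.4386, 0.0653, 0.0524]
tool_rot: [-0.001, 1.0, -0.013, 0.001]
contact_force: [0.1, -0.0, -0.1]
gripper_width: 0.324
grasp_force: 0.0
```

```bash
python3 - <<'E'
from h import *
st();swing()
T=cam("top");W=cam("wrist")
a=np.hstack([cv2.resize(T["image"][145:245,150:250],(400,400),interpolation=cv2.INTER_CUBIC),cv2.resize(W["image"],(400,300))[[*range(300),*[299]*100]]])
cv2.imwrite("pics/s6.png",a[:,:,::-1])
E
```

```text
t 16.05 [0.4386 0.0653 0.0524] yaw -1.54 F [ 0.1 -0.  -0.1] tcp in corner mm [-142.1 -182.7]
r 154.5 theta tcp 3.95 tool theta 3.96
```

View pics/s6.png

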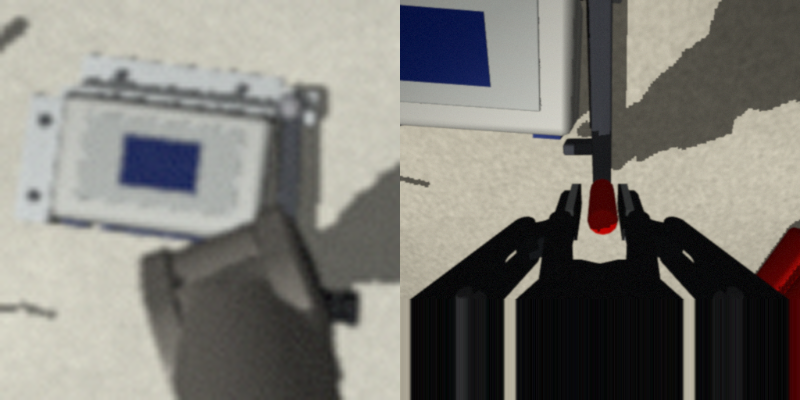

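The bar is almost shut. The knob sits between the fingers at (602,205) and the toe at (580,148) closes in front of the case. I creep to the stop.

>>> {"fn": "step_arm", "kwargs": {
  "increments": [
    [[-0.35,0,-4,0,0,0,1.5],[-0.35,0.2,-8,0,0,0,3],[-0.35,0.4,-10,0,0,0,4],[-0.35,0.4,-11,0,0,0,4],[-0.35,0.4,-11,0,0,0,4]]
  ]
}}

```text
t: 16.57
eef_pos: [0.4379, 0.0742, 0.0515]
tool_rot: [-0.0, 0.999, -0.05, 0.0]
contact_force: [0.2, 0.4, 0.5]
gripper_width: 0.326
grasp_force: 0.0
```

>>> {"fn": "step_arm", "kwargs": {
  "increments": [
    [[-0.35,0,-1,0,0,0,0.3],[-0.35,0,-2,0,0,0,0.6],[-0.35,0,-2,0,0,0,0.6]]
  ]
}}

```text
t: 16.82
eef_pos: [0.4378, 0.0765, 0.0513]
tool_rot: [-0.0, 0.998, -0.056, 0.0]
contact_force: [-0.3, -0.1, -0.1]
gripper_width: 0.323
grasp_force: 0.1
```

>>> {"fn": "step_arm", "kwargs": {
  "increments": [
    [[-0.35,0,-1,0,0,0,0.3],[-0.35,0,-2,0,0,0,0.6],[-0.35,0,-2,0,0,0,0.6]]
  ]
}}

```text
t: 17.07
eef_pos: [0.4379, 0.0786, 0.0513]
tool_rot: [0.0, 0.998, -0.061, -0.0]
contact_force: [-0.3, -0.7, -0.5]
gripper_width: 0.322
grasp_force: 0.0
```

```bash
python3 -c "
from h import *
st();swing()"
```

```text
t 17.0667 [0.4379 0.0786 0.0513] yaw -6.97 F [-0.3 -0.7 -0.5] tcp in corner mm [-144.  -169.5]
r 156.0 theta tcp -0.94 tool theta -1.47
```

>>> {"fn": "step_arm", "kwargs": {
  "increments": [
    [[-0.35,0,-1,0,0,0,0],[-0.35,0,-2,0,0,0,0],[-0.35,0,-2,0,0,0,0]]
  ]
}}

```text
t: 17.32
eef_pos: [0.4379, 0.0788, 0.0512]
tool_rot: [0.001, 0.998, -0.061, -0.0]
contact_force: [-0.6, -6.0, 2.1]
gripper_width: 0.329
grasp_force: 3.1
```

>>> {"fn": "step_arm", "kwargs": {
  "increments": [
    [[-0.35,0,-1,0,0,0,0],[-0.35,0,-2,0,0,0,0],[-0.35,0,-2,0,0,0,0]]
  ]
}}

```text
t: 17.57
eef_pos: [0.4379, 0.0789, 0.0512]
tool_rot: [0.002, 0.998, -0.062, -0.001]
contact_force: [-0.1, -12.3, 4.0]
gripper_width: 0.326
grasp_force: 5.8
```

>>> {"fn": "step_arm", "kwargs": {
  "increments": [
    [[-0.35,0,-1,0,0,0,0],[-0.35,0,-1,0,0,0,0],[-0.35,0,-1,0,0,0,0]]
  ]
}}

```text
t: 17.82
eef_pos: [0.4379, 0.079, 0.0511]
tool_rot: [0.003, 0.998, -0.063, -0.001]
contact_force: [0.0, -14.5, 4.9]
gripper_width: 0.327
grasp_force: 7.1
```

>>> {"fn": "step_arm", "kwargs": {
  "increments": [
    [[-0.35,0,8,0,0,0,0],[-0.1,0,8,0,0,0,0],[-0.1,0,8,0,0,0,0],[-0.1,0,8,-40,0,0,0],[-0.1,0,8,-80,0,0,0],[-0.1,0,8,-120,0,0,0],[-0.1,0,8,-160,0,0,0],[-0.1,0,8,-180,0,0,0],[-0.1,0,8,-180,0,0,0],[-0.1,0,8,-180,0,0,0]]
  ]
}}

```text
t: 18.65
eef_pos: [0.4382, 0.0766, 0.2324]
tool_rot: [-0.001, 0.998, -0.06, 0.002]
contact_force: [-0.2, -0.1, -0.7]
gripper_width: 0.451
grasp_force: 0.0
```

```bash
python3 - <<'E'
from h import *
st(); W=cam("wrist"); np.savez("w7.npz",**W)
a,n=redblob(W,(180,150,330,384)); k=onz(W,a,.072); v=(M@(k[:2]-c)*1e3)-[12,-172]; print(a,n,"r",np.hypot(*v),"theta",np.arctan2(-v[1],-v[0]))
cv2.imwrite("pics/w7.png",cv2.resize(W["image"],(800,600),interpolation=cv2.INTER_CUBIC)[:,:,::-1])
E
```

```text
t 18.65 [0.4382 0.0766 0.2324] yaw -6.9 F [-0.2 -0.1 -0.7] tcp in corner mm [-143.5 -171.5]
[256.44444444 181.11555556] 225 r 158.8885155675972 theta -0.004059709529580713
```

View pics/w7.png

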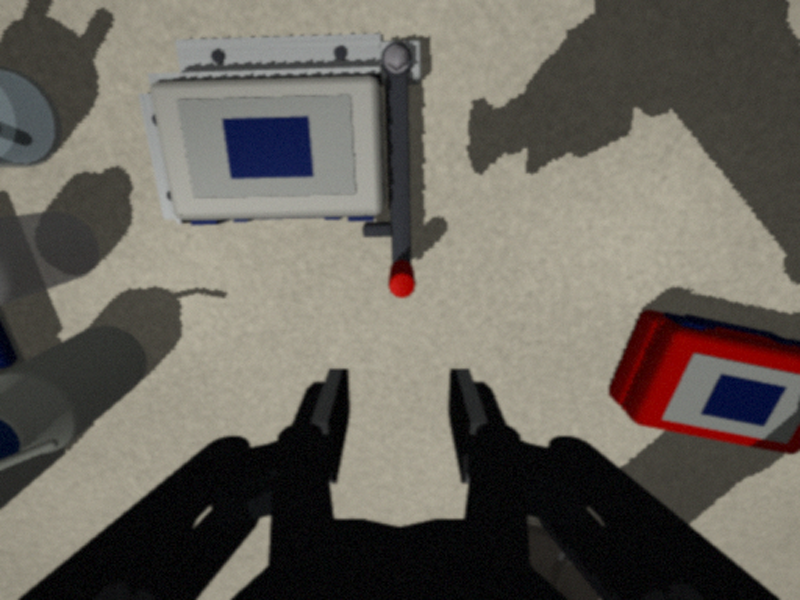

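The picture shows the case in the corner against both rails (label at (268,147)). The bar is shut from the nut at (397,55) to the knob at (401,283), and the gripper is clear. I'll do one numeric check, then hand in if it passes.

```bash
python3 - <<'E'
from h import *
W=dict(np.load("w7.npz")); k=.64
q=lambda p,z:(1e3*M@(onz(W,(p[0]*k-.2,p[1]*k-.2),z)[:2]-c))
l=q((268,147.5),.06); d=q((312,116.5),.06)-q((223,119),.06); sq=np.degrees(np.arctan2(d[0],-d[1]))
print(l.round(1),sq.round(2))
if np.abs(l-[-51,-80]).max()<5 and abs(sq)<2.0: print(bot.hand_in())
E
```

```text
[-47.8 -79.3] -0.02
the job is handed in; nothing more can be done
None
```

The case was pushed onto both rails until the arm force rose, the bar was closed to its stop and the gripper withdrawn. A camera check put the case about 3 mm from nominal and square, and the bar within 0.01 rad of shut; I then handed in at about 19 s without seeing a verdict.

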